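# Clamp a filter cell in its fixture with the eccentric cam

## Task

Get the filter cell clamped in its assembly fixture: swing the red-handled cam lever back to fully open so that the brass cam is out of the way, then slide the cell along the plate, upright, until it is home against both the long fence and the end stop, and then swing the lever the other way (clockwise seen from above) until the cam's lobe bears firmly on the cell and stays there by itself. Keep the cell standing throughout, let go of everything at the end, and do not disturb the jug, the jar or the beaker.

Things in the scene. Friction and masses are not known exactly. Their poses are not given: they have to be found in the camera images.
- fixture: Aluminium plate 280 x 190 x 12 mm, fixed to the bench. Origin: centre of its underside; x along the 280 mm side towards the end stop, y across towards the long fence, z up. The cam stands on the -y side, opposite the fence. The cell slides on the plate's top (z = 12 mm), coming from the -x end between fence and cam
- fence (a point): Middle of the top edge of the long grey fence's inner face: fixture x = -13, y = +80, z = 52 mm. The fence runs along the fixture's x from -130 to +104 mm, is 14 mm thick and 40 mm high above the plate
- end_stop (a point): Middle of the top edge of the grey end stop's inner face: fixture x = +90, y = +45, z = 52 mm. The stop runs along y from +10 to +80 mm, is 14 mm thick and 40 mm high above the plate
- nest (a point): Point on the plate's top where the centre of the cell's underside is when the cell is home, touching fence and end stop: x = +50, y = +40, z = 12 mm in the fixture's frame
- cell: Filter cell standing upright, loose, about 0.6 kg. Origin: centre of its underside, z up. Round: grey collar 80 mm across, 30 mm high; above it a steel body 72 mm across; from 60 to 72 mm an aluminium cap 76 mm across; brass nipple 14 mm across, its tip at 82 mm. Push it low: above 40 mm it may tip. Starts on the plate 85 to 140 mm short of the nest along the fixture's x, 2 to 22 mm off the fence
- cam_lever (a joint): Cam lever angle, rad: 0 = fully open (a stop), grows clockwise seen from above, upper stop 2.6. Friction (0.25 N m, about 2.6 N at the handle) holds it where left. Starts closed (2.05 to 2.5), lobe in the cell's way; at 0 the cell passes with 19 mm to spare. With the cell home the lobe meets it at about 1.75; with 12 to 20 N at the handle it turns only some 0.05 more and stays clamped when let go
- cam_center (a point): Centre of the top face of the brass eccentric cam, a disc 64 mm across and 26 mm thick (its faces 15 and 41 mm above the bench). It turns with the lever about the upright pivot, which lies 14 mm off this centre; at joint 0 it lies from the pivot at 255 degrees from the fixture's x axis (anticlockwise positive), at joint q at 255 degrees minus q
- cam_pivot (a point): On the pivot axis of the cam and lever, 57 mm above the bench; in the fixture's frame x = +56.8, y = -37.7 mm
- lever_grip (a point): On the axis of the red upright round handle at the lever's end, 18 mm across, 95 mm from the pivot axis; this point is 94 mm above the bench, the handle's top 120 mm; the handle stands free above the steel lever bar (top at 53 mm). At joint 0 it lies from the pivot at +10 degrees from the fixture's x axis (anticlockwise positive), at joint q at +10 degrees minus q
- jug: Pale yellow plastic jug, 104 mm across, 125 mm high, loose. Origin: centre of its underside. Leave alone
- jar: White jar with a red cap, 76 mm across, about 85 mm high, loose. Origin: centre of its underside. Leave alone
- beaker: Steel beaker, 84 mm across, 105 mm high, loose. Origin: centre of its underside. Leave alone
There are look-alikes about, which are no part of the job. Leave any blue look-alike of the cell alone.

How it is judged:
On the way, in this order (a step that is already met when the one before it is completed fails the run):
1. the cam lever is swung open (value of joint cam_lever below 0.35 rad), for 0.2 s.
2. the cell stands home against fence and end stop (horizontal distance between cell and nest below 0.006 m and angle between cell's own z axis and vertical below 0.08 rad), for 0.2 s.
At the end, for the whole second after the job is handed in: The cell stands upright (within 0.06 rad) and at rest on the plate, within 4 mm of its home position against fence and end stop, and the cam's lobe presses on it with more than 4 N with the lever let go (contact force between cam_lever and cell above 4 N and horizontal distance between cell and nest below 0.004 m and z of cell in the frame of fixture below 0.015 m and angle between cell's own z axis and vertical below 0.06 rad and linear speed of cell below 0.01 m/s); the robot touches nothing.
It fails at once if the cell is tipped (angle between cell's own z axis and vertical above 0.35 rad).
It fails at once if a bystander (jug, jar or beaker) is moved by more than 20 mm (distance of any of jug, jar, beaker from where it was at the start of the episode above 0.02 m).
It also fails if it takes over 72 s, if anything falls off the work surface, if the arm or the gripper's body presses on something with over 40 N, if the wrist force passes 120 N, or if a joint passes its speed limit or range.

## Robot

A 7-joint arm with a two-finger parallel gripper is mounted at the origin on the work surface. World frame = base frame: x ahead of the robot, y to its left, z up, the work surface at z = 0. Lengths are in m, angles in rad, forces in N, time in s.
With the tool pointing down it reaches from about 0.4 to 0.85 m from the base axis. Payload 10.4 kg.
Tool frame: the origin (TCP) lies midway between the tips of the shut fingers; the grasp point (between the pads) lies 19 mm behind it; z points along the fingers, y is the line along which they close (so a half turn about z gives the same grasp; the last joint's range is limited). The gripper opens to 87 mm and grips with 3 to 60 N. Pads are 19 mm wide; open, the fingers measure 117 mm over their backs; the gripper's body (75 mm by 190 mm) begins 51 mm behind the grasp point.
Start: joints at [1.293, 0.332, -0.065, 1.46, 0.022, 1.35, -0.088], TCP at [0.158, -0.605, 0.223] pointing down, gripper open.
Joint ranges: [-2.6, 2.6], [-0.5, 2.12], [-1.47, 1.34], [0.16, 2.42], [-1.27, 4.41], [0.06, 2.06], [-2.6, 2.6]. Speed limits (rad/s): [2.22, 2.22, 2.79, 2.79, 3.14, 3.14, 3.14].

## Interface

Orientations are given as a unit quaternion [x, y, z, w].
In Python, from bench import sensors, eyes, order gives the robot as it stands.
- The arm moves only by the tool arm_command, never from a script. Its argument "steps" is a list of rows, each an object with "rot": the turn, a rotation vector about the world's x, y, z in degrees, a list of three; "slide": the shift along the world's x, y, z in m, a list of three; "grip": the opening, from 0 (shut) to 1 (fully open). A call has exactly 8 rows; each row shifts and turns the commanded pose from where the row before left it; what a row does not reach is not made up. A row lasts 1/8 s, in which the tool goes at most 62.5 mm and 10.7 degrees, less where a joint would pass 70% of its speed; a pose out of reach is approached as far as the arm can. A call with a gripper value outside its range is refused whole. The fingers move at their own pace and stop on an object; "newtons" is the grip in N (left out, the last holds). Time passes only in rows, so rows that do not move let the fingers close, or fill a call up. It gives the time, the measured TCP pose, the force, the opening and the grip force at its end, in the units of the state.
- sensors.read_state(): the state, without advancing time (a new reading comes with each control period).
- eyes.camera(name): name is "scene" or "top"; returns a dict with "pixels" (420x560x3 uint8, red, green, blue), "intrinsics" (3x3 intrinsics, pixels), "k1" (the pictures are not rectified: a ray, as slopes to the right and down, at radius r is drawn at 1 + k1 r^2 times it, then the intrinsics apply), "pose" (4x4, takes a point from camera to world coordinates). Camera axes: x right, y down, z forward; pixel columns grow to the right and rows downward; lengths in m; the calibration is good to about 2 mm. A picture is of the moment at which its call begins. There is no depth.
- order.close_job(): hands the job in; it is judged then, once.
Trained networks look in a picture, given as the dict that the camera call returned (one of the last four; its "shot" number tells which), for a name from the list of things; names that differ only in an ending like _2 or _b are one class to them, and where a whole thing is asked for, a point or a joint stands for the part that bears it (a point fixed in the world has none). Each returns a list of dicts, best first, with "conf" (0 to 1); they miss things now and then, are a little off and sometimes report something else, mostly with a low value. They report only what shows in the picture. A call takes as long as a camera call. They do not tell look-alikes from the thing itself.
- eyes.look_for(name, picture): "bbox" ([left, top, right, bottom] in pixels, round what is visible of it).
The state is a dict: "time": time; "joint_positions": joint angles; "joint_vel": joint speeds; "joint_torque": joint torques, N m; "ee_pos": TCP position; "eef_rot": TCP orientation; "ft_force": force on the tool from outside, world axes, zero at the start; "torque": the same for the moment, N m; "width": finger opening in m; "grip_force": force on a finger pad.
Only numpy, scipy, OpenCV 4.12 (cv2) and the standard library are available. Lean on these libraries where they do the work, as an engineer would, in place of code of your own. Each camera call takes 0.05 s, during which the arm holds its last target. There are 200 camera calls.

## Working session

There is one attempt and no reset: what is moved stays moved. The work goes in short steps, Python scripts to look and compute and a tool call to move; the robot and the scene stay as the last step left them, time stands still between calls to the robot, and variables do not carry over. Pictures are saved under pics/ and viewed, at most 10 in all, crops included, and the job is handed in when it is done.

Besides the shell and the picture viewer there is one more tool, called after "Call:" by a JSON object that holds its "op" and its "data", one argument or row to a line. arm_command: Moves the arm, as the interface text tells. Its arguments: {"type":"object","properties":{"steps":{"type":"array","items":{"type":"object","properties":{"rot":{"type":"array","items":{"type":"number"}},"slide":{"type":"array","items":{"type":"number"}},"grip":{"type":"number"}}}},"newtons":{"type":"number"}},"required":["steps"]}

```bash
mkdir -p pics; cat > h.py <<'E'
import numpy as np, cv2
from bench import sensors, eyes, order
def ray(p,uv):
    K=np.array(p["intrinsics"]);T=np.array(p["pose"])
    d=np.array([(uv[0]-K[0,2])/K[0,0],(uv[1]-K[1,2])/K[1,1]]);u=d.copy()
    for _ in range(30): u=d/(1+p["k1"]*(u@u))
    return T[:3,3],T[:3,:3]@np.array([u[0],u[1],1])
def at_z(p,uv,z):
    o,d=ray(p,uv); return o+d*(z-o[2])/d[2]
def proj(p,X):
    K=np.array(p["intrinsics"]);T=np.array(p["pose"])
    c=T[:3,:3].T@(np.asarray(X)-T[:3,3]);u=c[:2]/c[2];u=u*(1+p["k1"]*(u@u))
    return np.array([K[0,0]*u[0]+K[0,2],K[1,1]*u[1]+K[1,2]])
def save(p,n,box=None,s=1):
    im=cv2.cvtColor(p["pixels"],cv2.COLOR_RGB2BGR)
    if box: im=im[box[1]:box[3],box[0]:box[2]]
    cv2.imwrite("pics/"+n,cv2.resize(im,None,fx=s,fy=s,interpolation=cv2.INTER_CUBIC))
E
python3 - <<'E'
from h import *
for n in ("top","scene"):
    p=eyes.camera(n); save(p,n+"1.png",None,1.4)
    print(n,np.round(p["pose"],3).tolist())
    for t in ("fixture","cell","cam_lever","lever_grip","cam_center","jug","jar","beaker"):
        print(t,[(np.round(d["bbox"]).tolist(),round(d["conf"],2)) for d in eyes.look_for(t,p)[:3]])
s=sensors.read_state();print(s["time"],s["ee_pos"],s["eef_rot"],s["width"])
E
```

```text
top [[-0.025, -0.984, 0.178, 0.423], [-0.999, 0.031, 0.031, -0.01], [-0.036, -0.177, -0.984, 1.261], [0.0, 0.0, 0.0, 1.0]]
fixture [([244.0, 175.0, 328.0, 271.0], 0.58)]
cell [([275.0, 178.0, 300.0, 211.0], 0.8), ([262.0, 132.0, 291.0, 159.0], 0.75), ([332.0, 194.0, 358.0, 218.0], 0.7)]
cam_lever [([247.0, 223.0, 292.0, 249.0], 0.66)]
lever_grip [([247.0, 219.0, 290.0, 252.0], 0.95)]
cam_center [([246.0, 220.0, 291.0, 248.0], 0.7), ([277.0, 176.0, 299.0, 209.0], 0.49)]
jug [([391.0, 174.0, 433.0, 213.0], 0.8)]
jar [([395.0, 255.0, 425.0, 283.0], 0.91)]
beaker [([147.0, 241.0, 179.0, 269.0], 0.66)]
scene [[0.688, 0.523, -0.503, 1.236], [0.726, -0.49, 0.483, -0.584], [0.006, -0.697, -0.717, 0.967], [0.0, 0.0, 0.0, 1.0]]
fixture [([228.0, 171.0, 337.0, 258.0], 0.76)]
cell [([289.0, 210.0, 311.0, 245.0], 0.9), ([228.0, 236.0, 259.0, 279.0], 0.75), ([264.0, 171.0, 314.0, 212.0], 0.57)]
cam_lever [([263.0, 170.0, 310.0, 209.0], 0.76)]
lever_grip [([261.0, 170.0, 309.0, 209.0], 0.87), ([154.0, 260.0, 209.0, 325.0], 0.35)]
cam_center [([260.0, 169.0, 311.0, 208.0], 0.94), ([160.0, 261.0, 208.0, 324.0], 0.7)]
jug [([157.0, 260.0, 206.0, 322.0], 0.7), ([129.0, 227.0, 160.0, 265.0], 0.49)]
jar [([130.0, 230.0, 158.0, 263.0], 0.62)]
beaker [([335.0, 115.0, 357.0, 157.0], 0.79)]
0.9 [ 0.15755479 -0.60484865  0.22258605] [9.91897034e-01 1.27044357e-01 2.26964284e-05 6.28957064e-05] 0.08697043542516256
```

```bash
python3 - <<'E'
from h import *
p=eyes.camera("top"); save(p,"top2.png",(130,110,450,290),2.5)
p=eyes.camera("scene"); save(p,"sc2.png",(120,100,380,300),3)
E
```

```text
(no output)
```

View pics/top2.png

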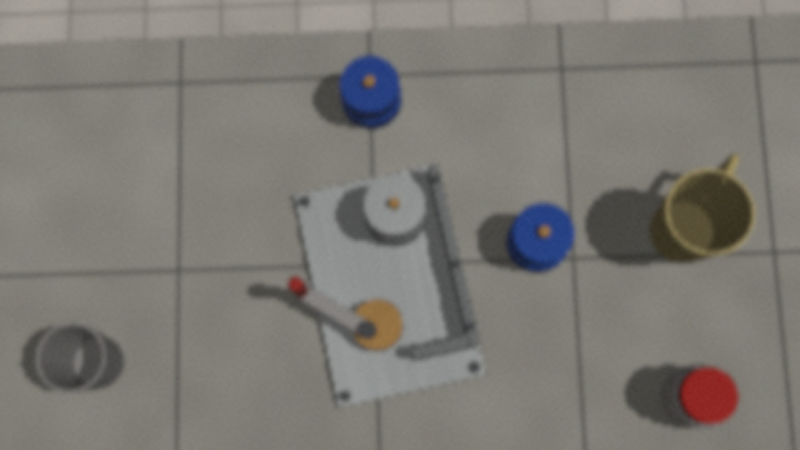

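View pics/sc2.png

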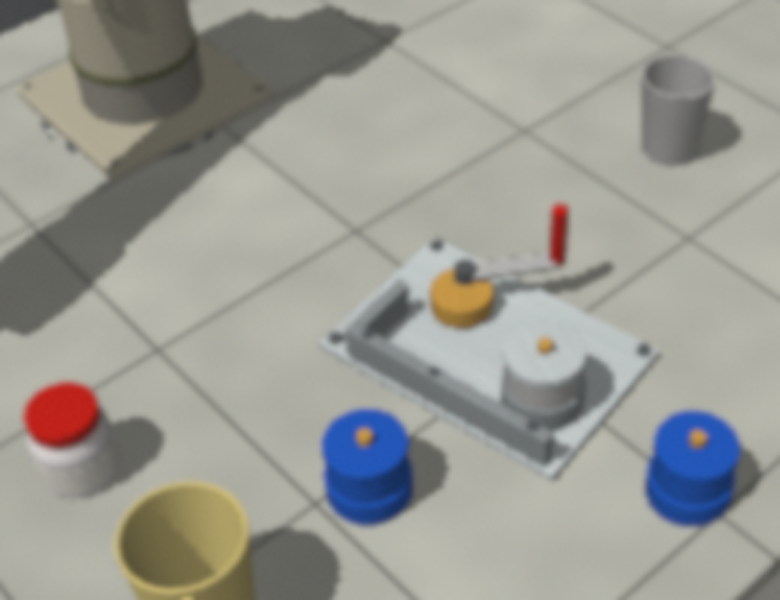

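Top crop: plate corners (293,197), (437,167), (483,372), (338,405); pivot knob (366,329), red handle top (296,284), cell nipple (393,203). Scene crop: the real (grey) cell's nipple is at (545,345), handle top at (560,207), and plate corners at (320,343), (553,478), (660,353). The two blue ones are decoys.

```bash
cat > fit.py <<'E'
from h import *
from scipy.optimize import least_squares
def F(q,P):
    c,s=np.cos(q[2]),np.sin(q[2]);P=np.atleast_2d(P)
    return np.c_[q[0]+c*P[:,0]-s*P[:,1],q[1]+s*P[:,0]+c*P[:,1],P[:,2]]
if __name__=="__main__":
    p=eyes.camera("top");s=eyes.camera("scene")
    t=lambda u,v:np.array([130+u/2.5,110+v/2.5])
    g=lambda u,v:np.array([120+u/3,100+v/3])
    A=[(p,t(293,197),(-.14,-.095,.012)),(p,t(437,167),(-.14,.095,.012)),(p,t(483,372),(.14,.095,.012)),(p,t(338,405),(.14,-.095,.012)),
       (s,g(320,343),(.14,.095,.012)),(s,g(553,478),(-.14,.095,.012)),(s,g(660,353),(-.14,-.095,.012)),
       (p,t(366,329),(.0568,-.0377,.06)),(s,g(465,265),(.0568,-.0377,.06))]
    f=lambda q:np.concatenate([proj(c,F(q,X)[0])-u for c,u,X in A])
    r=least_squares(f,[.42,-.05,np.pi+.2]);q=r.x
    print("q",q.round(4),np.degrees(q[2]),"res",r.fun.round(1))
    print("nest",F(q,(.05,.04,.012))[0].round(4),"pivot",F(q,(.0568,-.0377,.057))[0].round(4))
    def tri(uv1,uv2,z):
        x0=at_z(p,uv1,z);x1=at_z(s,uv2,z)
        y=least_squares(lambda X:np.r_[proj(p,X)-uv1,proj(s,X)-uv2],x0).x
        print(x0.round(4),x1.round(4),"tri",y.round(4)); return y
    n=tri(t(393,203),g(545,342),.094);h=tri(t(296,283),g(560,207),.12)
    c,sn=np.cos(q[2]),np.sin(q[2]);R=np.array([[c,sn],[-sn,c]])
    print("cell fix",R@(n[:2]-q[:2]));hf=R@(h[:2]-q[:2])-[.0568,-.0377]
    print("handle r",np.hypot(*hf),"joint",np.radians(10)-np.arctan2(hf[1],hf[0]))
    for nm in("jug","jar","beaker"):
        for d in eyes.look_for(nm,p)[:1]:
            b=d["bbox"];print(nm,at_z(p,((b[0]+b[2])/2,(b[1]+b[3])/2),.06).round(3))
E
python3 fit.py
```

```text
q [0.6022 0.016  3.328 ] 190.67839229970448 res [ 0.3 -2.  -0.5 -2.3  0.9  0.1 -0.3 -0.2 -1.2 -1.4 -0.8 -1.4 -0.4 -1.7
  0.1 -1.  -0.5 -0.6]
nest [ 0.5605 -0.0326  0.012 ] pivot [0.5394 0.0425 0.057 ]
[0.685 0.005 0.094] [0.691  0.0036 0.094 ] tri [0.6871 0.0062 0.0887]
[0.5869 0.1211 0.12  ] [0.5917 0.1225 0.12  ] tri [0.5886 0.123  0.1171]
cell fix [-0.08158806  0.02529372]
handle r 0.0943637334441827 joint 2.4800315173280705
jug [ 0.664 -0.382  0.06 ]
jar [ 0.443 -0.353  0.06 ]
beaker [0.512 0.393 0.06 ]
```

Call:
{"op": "arm_command", "data": {
  "steps": [
    {"slide": [0.035, 0.05, 0], "rot": [0, 0, 5.5], "grip": 1},
    {"slide": [0.035, 0.05, 0], "rot": [0, 0, 5.5], "grip": 1},
    {"slide": [0.035, 0.05, 0], "rot": [0, 0, 5.5], "grip": 1},
    {"slide": [0.035, 0.05, 0], "rot": [0, 0, 5.5], "grip": 1},
    {"slide": [0.035, 0.05, 0], "rot": [0, 0, 5.5], "grip": 0.7},
    {"slide": [0.035, 0.05, 0], "rot": [0, 0, 5.5], "grip": 0.7},
    {"slide": [0.035, 0.05, 0], "rot": [0, 0, 5.5], "grip": 0.7},
    {"slide": [0.035, 0.05, 0], "rot": [0, 0, 5.5], "grip": 0.7}
  ]
}}

```text
time: 2.25
ee_pos: [0.4384, -0.2032, 0.223]
eef_rot: [0.871, 0.491, 0.0, 0.001]
ft_force: [0.3, -0.7, -0.8]
width: 0.0627
grip_force: 0.0
```

Call:
{"op": "arm_command", "data": {
  "steps": [
    {"slide": [0.025, 0.055, 0], "grip": 0.7},
    {"slide": [0.025, 0.055, 0], "grip": 0.7},
    {"slide": [0.025, 0.055, 0], "grip": 0.7},
    {"slide": [0.025, 0.055, 0], "grip": 0.7},
    {"slide": [0.025, 0.055, 0], "grip": 0.7},
    {"slide": [0.025, 0.053, 0], "grip": 0.7},
    {"slide": [0, 0, 0], "grip": 0.7},
    {"slide": [0, 0, 0], "grip": 0.7}
  ]
}}

```text
schema error: expected keys rot, slide, grip
```

```bash
sed -i 's#130+u/2.5,110+v/2.5#129.7+u/2.5,109.7+v/2.5#;s#120+u/3,100+v/3#119.67+u/3,99.67+v/3#' fit.py; python3 fit.py; python3 - <<'E'
from h import *
from scipy.spatial.transform import Rotation as R
s=sensors.read_state();print(s["time"],s["ee_pos"],R.from_quat(s["eef_rot"]).as_matrix().round(3).tolist(),s["joint_positions"])
E
```

```text
q [0.6021 0.0164 3.3272] 190.63646639458915 res [ 0.5 -1.6 -0.3 -2.   1.   0.5 -0.2  0.2 -0.8 -1.1 -0.4 -1.2  0.  -1.5
  0.2 -0.7 -0.1 -0.4]
nest [ 0.5603 -0.0321  0.012 ] pivot [0.5393 0.043  0.057 ]
[0.6859 0.0059 0.094 ] [0.6895 0.0039 0.094 ] tri [0.687  0.0062 0.0902]
[0.5878 0.122  0.12  ] [0.5901 0.1228 0.12  ] tri [0.5887 0.1229 0.1188]
cell fix [-0.0815794   0.02568068]
handle r 0.0939440916778793 joint 2.484017441887524
jug [ 0.674 -0.376  0.06 ]
beaker [0.513 0.39  0.06 ]
2.5 [ 0.43728949 -0.20530193  0.22256346] [[0.521, 0.853, -0.0], [0.853, -0.521, -0.0], [-0.0, 0.0, -1.0]] [ 0.84149739  0.04833061 -0.50781617  1.79985441  0.02490379  1.29961277
 -0.22104205]
```

Call:
{"op": "arm_command", "data": {
  "steps": [
    {"slide": [0.025, 0.055, 0], "rot": [0, 0, 0], "grip": 0.7},
    {"slide": [0.025, 0.055, 0], "rot": [0, 0, 0], "grip": 0.7},
    {"slide": [0.025, 0.055, 0], "rot": [0, 0, 0], "grip": 0.7},
    {"slide": [0.025, 0.055, 0], "rot": [0, 0, 0], "grip": 0.7},
    {"slide": [0.025, 0.055, 0], "rot": [0, 0, 0], "grip": 0.7},
    {"slide": [0.026, 0.053, 0], "rot": [0, 0, 0], "grip": 0.7},
    {"slide": [0, 0, 0], "rot": [0, 0, 0], "grip": 0.7},
    {"slide": [0, 0, 0], "rot": [0, 0, 0], "grip": 0.7}
  ]
}}

```text
time: 3.5
ee_pos: [0.5888, 0.1212, 0.222]
eef_rot: [0.873, 0.488, -0.001, 0.0]
ft_force: [-0.6, 0.1, 0.5]
width: 0.0612
grip_force: 0.0
```

```bash
python3 - <<'E'
from h import *
p=eyes.camera("scene"); save(p,"sc3.png",(200,80,400,230),4)
print(sensors.read_state()["ee_pos"])
E
```

```text
[0.58874576 0.12061733 0.22224556]
```

View pics/sc3.png

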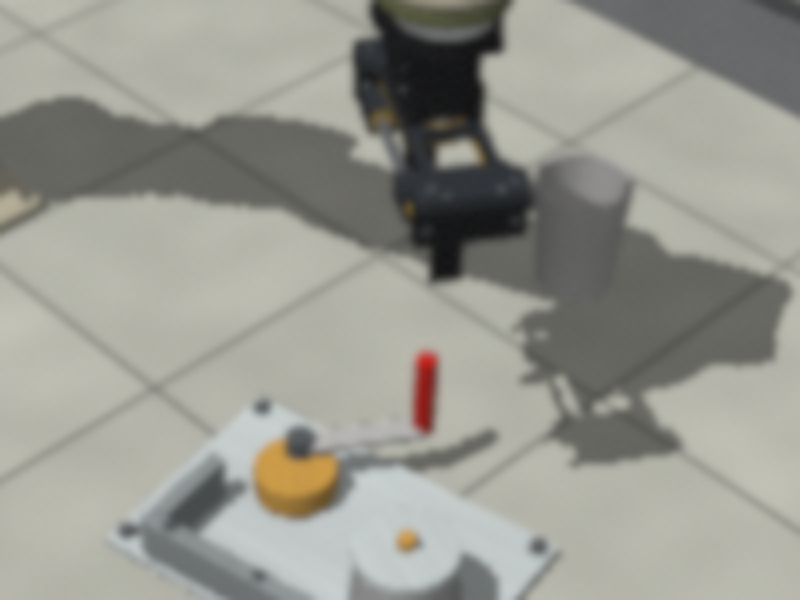

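Scene crop: the visible finger is at about (445,262), almost straight above the red handle's top at (427,358). The cam is at (297,470). I'll check the alignment by projection.

```bash
python3 - <<'E'
from h import *
p=eyes.camera("scene")
f=lambda X:((proj(p,X)-[200,80]+.5)*4).round(0)
e=np.array([.5888,.1206,.222]);d=np.array([.853,-.521,0])*.038
print(f(e),f(e+d),f(e-d),f([.5887,.1229,.12]),f([.5887,.1229,.055]))
E
```

```text
[430. 246.] [444. 280.] [417. 213.] [426. 356.] [423. 420.]
```

Call:
{"op": "arm_command", "data": {
  "steps": [
    {"slide": [0, 0.002, -0.025], "rot": [0, 0, 0], "grip": 0.7},
    {"slide": [0, 0, -0.025], "rot": [0, 0, 0], "grip": 0.7},
    {"slide": [0, 0, -0.025], "rot": [0, 0, 0], "grip": 0.7},
    {"slide": [0, 0, -0.025], "rot": [0, 0, 0], "grip": 0.7},
    {"slide": [0, 0, -0.025], "rot": [0, 0, 0], "grip": 0.7},
    {"slide": [0, 0, -0.017], "rot": [0, 0, 0], "grip": 0.7},
    {"slide": [0, 0, 0], "rot": [0, 0, 0], "grip": 0.15},
    {"slide": [0, 0, 0], "rot": [0, 0, 0], "grip": 0}
  ],
  "newtons": 15
}}

```text
time: 4.6
ee_pos: [0.5892, 0.125, 0.0816]
eef_rot: [0.872, 0.489, 0.001, 0.0]
ft_force: [1.1, 0.4, 0.9]
width: 0.0482
grip_force: 0.0
```

Call:
{"op": "arm_command", "data": {
  "steps": [
    {"slide": [0, 0, 0], "rot": [0, 0, 0], "grip": 0},
    {"slide": [0, 0, 0], "rot": [0, 0, 0], "grip": 0},
    {"slide": [0, 0, 0], "rot": [0, 0, 0], "grip": 0},
    {"slide": [0, 0, 0], "rot": [0, 0, 0], "grip": 0},
    {"slide": [0, 0, 0], "rot": [0, 0, 0], "grip": 0},
    {"slide": [0, 0, 0], "rot": [0, 0, 0], "grip": 0},
    {"slide": [0, 0, 0], "rot": [0, 0, 0], "grip": 0},
    {"slide": [0, 0, 0], "rot": [0, 0, 0], "grip": 0}
  ]
}}

```text
time: 5.6
ee_pos: [0.5888, 0.1252, 0.0808]
eef_rot: [0.872, 0.489, 0.0, 0.0]
ft_force: [2.3, 1.0, 4.2]
width: 0.0174
grip_force: 15.0
```

```bash
python3 - <<'E'
from h import *
s=sensors.read_state();e=s["ee_pos"];print(s["time"],e,s["ft_force"])
pv=np.array([.5393,.043]);r=e[:2]-pv;a0=np.arctan2(r[1],r[0]);R=np.hypot(*r);print(R,np.degrees(a0))
prev=r
for k in range(1,25):
    a=a0+np.radians(5.8)*k;c=R*np.array([np.cos(a),np.sin(a)]);print(k,(c-prev).round(4));prev=c
E
```

```text
5.6 [0.58881385 0.12520402 0.08081497] [2.31073542 0.95395511 4.23942413]
0.0959641736638764 58.93823659660739
1 [-0.0086  0.0046]
2 [-0.009   0.0037]
3 [-0.0093  0.0028]
4 [-0.0095  0.0018]
5 [-0.0097  0.0008]
6 [-0.0097 -0.0001]
7 [-0.0096 -0.0011]
8 [-0.0095 -0.0021]
9 [-0.0092 -0.003 ]
10 [-0.0089 -0.004 ]
11 [-0.0084 -0.0048]
12 [-0.0079 -0.0057]
13 [-0.0073 -0.0064]
14 [-0.0066 -0.0071]
15 [-0.0058 -0.0078]
16 [-0.005  -0.0083]
17 [-0.0042 -0.0088]
18 [-0.0033 -0.0091]
19 [-0.0023 -0.0094]
20 [-0.0013 -0.0096]
21 [-0.0004 -0.0097]
22 [ 0.0006 -0.0097]
23 [ 0.0016 -0.0096]
24 [ 0.0026 -0.0094]
```

Call:
{"op": "arm_command", "data": {
  "steps": [
    {"slide": [-0.0086, 0.0046, 0], "rot": [0, 0, 5.8], "grip": 0},
    {"slide": [-0.009, 0.0037, 0], "rot": [0, 0, 5.8], "grip": 0},
    {"slide": [-0.0093, 0.0028, 0], "rot": [0, 0, 5.8], "grip": 0},
    {"slide": [-0.0095, 0.0018, 0], "rot": [0, 0, 5.8], "grip": 0},
    {"slide": [-0.0097, 0.0008, 0], "rot": [0, 0, 5.8], "grip": 0},
    {"slide": [-0.0097, -0.0001, 0], "rot": [0, 0, 5.8], "grip": 0},
    {"slide": [-0.0096, -0.0011, 0], "rot": [0, 0, 5.8], "grip": 0},
    {"slide": [-0.0095, -0.0021, 0], "rot": [0, 0, 5.8], "grip": 0}
  ]
}}

```text
time: 6.6
ee_pos: [0.5136, 0.1364, 0.0808]
eef_rot: [0.607, 0.795, 0.001, -0.0]
ft_force: [2.5, 1.6, 2.0]
width: 0.0176
grip_force: 15.0
```

Call:
{"op": "arm_command", "data": {
  "steps": [
    {"slide": [-0.0092, -0.003, 0], "rot": [0, 0, 5.8], "grip": 0},
    {"slide": [-0.0089, -0.004, 0], "rot": [0, 0, 5.8], "grip": 0},
    {"slide": [-0.0084, -0.0048, 0], "rot": [0, 0, 5.8], "grip": 0},
    {"slide": [-0.0079, -0.0057, 0], "rot": [0, 0, 5.8], "grip": 0},
    {"slide": [-0.0073, -0.0064, 0], "rot": [0, 0, 5.8], "grip": 0},
    {"slide": [-0.0066, -0.0071, 0], "rot": [0, 0, 5.8], "grip": 0},
    {"slide": [-0.0058, -0.0078, 0], "rot": [0, 0, 5.8], "grip": 0},
    {"slide": [-0.005, -0.0083, 0], "rot": [0, 0, 5.8], "grip": 0}
  ]
}}

```text
time: 7.6
ee_pos: [0.4536, 0.0898, 0.0807]
eef_rot: [0.245, 0.97, 0.001, -0.001]
ft_force: [-2.7, 5.7, 6.0]
width: 0.0172
grip_force: 15.0
```

Call:
{"op": "arm_command", "data": {
  "steps": [
    {"slide": [-0.0042, -0.0088, 0], "rot": [0, 0, 5.8], "grip": 0},
    {"slide": [-0.0033, -0.0091, 0], "rot": [0, 0, 5.8], "grip": 0},
    {"slide": [-0.0023, -0.0094, 0], "rot": [0, 0, 5.8], "grip": 0},
    {"slide": [-0.0013, -0.0096, 0], "rot": [0, 0, 5.8], "grip": 0},
    {"slide": [-0.0004, -0.0097, 0], "rot": [0, 0, 5.8], "grip": 0},
    {"slide": [0.0006, -0.0097, 0], "rot": [0, 0, 5.8], "grip": 0},
    {"slide": [0.0016, -0.0096, 0], "rot": [0, 0, 5.8], "grip": 0},
    {"slide": [0, 0, 0], "rot": [0, 0, 0], "grip": 0}
  ]
}}

```text
time: 8.6
ee_pos: [0.4439, 0.0217, 0.0806]
eef_rot: [-0.105, 0.994, -0.0, -0.002]
ft_force: [-9.1, -3.0, 15.9]
width: 0.0175
grip_force: 15.0
```

```bash
python3 - <<'E'
from h import *
from fit import F
from scipy.spatial.transform import Rotation as R
s=sensors.read_state();e=s["ee_pos"];print(s["time"],e,s["ft_force"],s["joint_positions"].round(2) if hasattr(s["joint_positions"],"round") else s["joint_positions"])
r=e[:2]-np.array([.5393,.043]);print(np.hypot(*r),np.degrees(np.arctan2(r[1],r[0])))
print(R.from_quat(s["eef_rot"]).as_matrix().round(3).tolist())
p=eyes.camera("top"); save(p,"top4.png",(220,110,380,290),3.3)
q=[.6021,.0164,3.3272]
for x in(-.146,-.126,-.082):print(F(q,(x,.0257,.03))[0])
print([at_z(p,(129.7+u/2.5,109.7+v/2.5),.082) for u,v in((370,81),(545,231))])
E
```

```text
8.6 [0.44391503 0.02174471 0.08060053] [-9.12030974 -3.02979819 15.89144471] [ 1.05  0.34 -1.32  2.03  0.38  1.06  1.33]
0.09772450550632726 -167.4376354420994
[[-0.978, -0.209, -0.004], [-0.209, 0.978, -0.001], [0.004, -0.0, -1.0]]
[0.75033512 0.01808476 0.03      ]
[0.73067864 0.01439389 0.03      ]
[0.68743436 0.00627398 0.03      ]
[array([0.84622761, 0.03050382, 0.082     ]), array([ 0.64776777, -0.17709979,  0.082     ])]
```

View pics/top4.png

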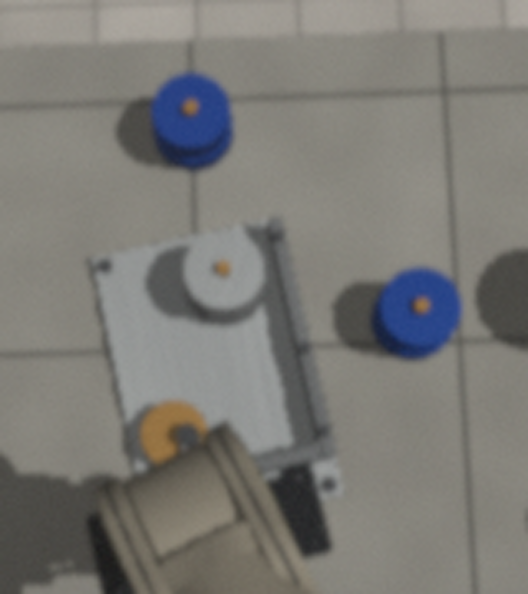

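The top crop shows the lever open (about 0.14 rad), the cam at (172,433) clear of the lane, and the cell still at (222,270). Next: release, rise and go behind the cell.

Call:
{"op": "arm_command", "data": {
  "steps": [
    {"slide": [0, 0, 0], "rot": [0, 0, 0], "grip": 0.5},
    {"slide": [0, 0, 0], "rot": [0, 0, 0], "grip": 0.5},
    {"slide": [0, 0, 0], "rot": [0, 0, 0], "grip": 0.5},
    {"slide": [0, 0, 0.03], "rot": [0, 0, 0], "grip": 0.5},
    {"slide": [0, 0, 0.03], "rot": [0, 0, 0], "grip": 0.5},
    {"slide": [0, 0, 0.03], "rot": [0, 0, 0], "grip": 0.5},
    {"slide": [0.05, 0, 0], "rot": [0, 0, 0], "grip": 0.46},
    {"slide": [0.05, 0, 0], "rot": [0, 0, 0], "grip": 0.46}
  ]
}}

```text
time: 9.65
ee_pos: [0.5397, 0.0194, 0.1744]
eef_rot: [-0.103, 0.995, -0.002, 0.002]
ft_force: [-0.4, -0.7, 2.2]
width: 0.0404
grip_force: 0.0
```

Call:
{"op": "arm_command", "data": {
  "steps": [
    {"slide": [0.05, 0, 0], "rot": [0, 0, -0.7], "grip": 0.46},
    {"slide": [0.05, 0, 0], "rot": [0, 0, -0.7], "grip": 0.46},
    {"slide": [0.05, 0, 0], "rot": [0, 0, 0], "grip": 0.46},
    {"slide": [0.05, 0, 0], "rot": [0, 0, 0], "grip": 0.46},
    {"slide": [0.006, -0.004, 0], "rot": [0, 0, 0], "grip": 0.46},
    {"slide": [0, 0, 0], "rot": [0, 0, 0], "grip": 0.46},
    {"slide": [0, 0, 0], "rot": [0, 0, 0], "grip": 0.46},
    {"slide": [0, 0, 0], "rot": [0, 0, 0], "grip": 0.46}
  ]
}}

```text
time: 10.65
ee_pos: [0.7432, 0.0181, 0.1737]
eef_rot: [-0.093, 0.996, 0.0, 0.001]
ft_force: [-0.4, 0.3, -0.7]
width: 0.04
grip_force: 0.0
```

```bash
python3 - <<'E'
from h import *
from scipy.spatial.transform import Rotation as R
s=sensors.read_state();print(s["time"],s["ee_pos"],s["ft_force"],np.round(s["joint_positions"],2),R.from_quat(s["eef_rot"]).as_matrix().round(3).tolist(),s["width"])
E
```

```text
10.65 [0.74316694 0.01814092 0.17367311] [-0.43488629  0.31731054 -0.70026028] [ 0.44  0.82 -1.    1.11  0.66  1.52  1.35] [[-0.983, -0.186, 0.003], [-0.186, 0.983, 0.001], [-0.003, 0.001, -1.0]] 0.03995730057552603
```

Call:
{"op": "arm_command", "data": {
  "steps": [
    {"slide": [0.01, 0, -0.024], "rot": [0, 0, 0], "grip": 0.46},
    {"slide": [0, 0, -0.024], "rot": [0, 0, 0], "grip": 0.46},
    {"slide": [0, 0, -0.024], "rot": [0, 0, 0], "grip": 0.46},
    {"slide": [0, 0, -0.024], "rot": [0, 0, 0], "grip": 0.46},
    {"slide": [0, 0, -0.024], "rot": [0, 0, 0], "grip": 0.46},
    {"slide": [0, 0, -0.02], "rot": [0, 0, 0], "grip": 0.46},
    {"slide": [0, 0, -0.004], "rot": [0, 0, 0], "grip": 0.46},
    {"slide": [0, 0, 0], "rot": [0, 0, 0], "grip": 0.46}
  ]
}}

```text
time: 11.65
ee_pos: [0.7539, 0.0186, 0.0293]
eef_rot: [-0.093, 0.996, 0.001, 0.001]
ft_force: [0.3, -0.2, 0.5]
width: 0.0402
grip_force: 0.0
```

```bash
python3 - <<'E'
from h import *
p=eyes.camera("scene"); save(p,"sc5.png",(220,130,380,280),4)
s=sensors.read_state();e=s["ee_pos"];print(e,s["ft_force"])
f=lambda X:((proj(p,X)-[220,130]+.5)*4).round(0)
print(f(e),f([.687,.0062,.094]))
q=[.6021,.0164,3.3272];c,sn=np.cos(q[2]),np.sin(q[2]);R=np.array([[c,sn],[-sn,c]])
print("tcp fix",R@(e[:2]-q[:2]), "fix x,y axes",R)
E
```

```text
[0.75417406 0.01862628 0.02988732] [-0.32911625  1.01373924 -0.09609273]
[406. 439.] [327. 333.]
tcp fix [-0.14987294  0.02587623] fix x,y axes [[-0.98282435 -0.18454348]
 [ 0.18454348 -0.98282435]]
```

View pics/sc5.png

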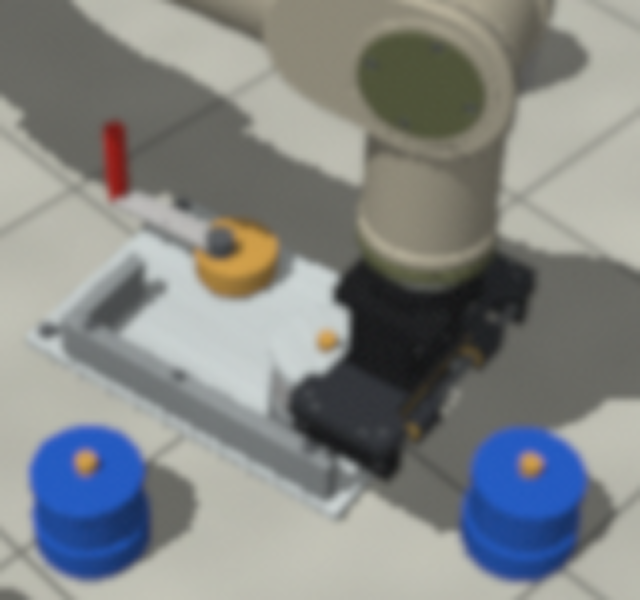

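The scene crop shows the fingers behind the grey cell (nipple at (327,340)), lever open (handle at (115,160)), nothing touched. Now I'll push.

Call:
{"op": "arm_command", "data": {
  "steps": [
    {"slide": [-0.0059, -0.0011, 0], "rot": [0, 0, 0], "grip": 0.46},
    {"slide": [-0.0059, -0.0011, 0], "rot": [0, 0, 0], "grip": 0.46},
    {"slide": [-0.0059, -0.0011, 0], "rot": [0, 0, 0], "grip": 0.46},
    {"slide": [-0.0059, -0.0011, 0], "rot": [0, 0, 0], "grip": 0.46},
    {"slide": [-0.0077, -0.0024, 0], "rot": [0, 0, 0], "grip": 0.46},
    {"slide": [-0.0077, -0.0024, 0], "rot": [0, 0, 0], "grip": 0.46},
    {"slide": [-0.0077, -0.0024, 0], "rot": [0, 0, 0], "grip": 0.46},
    {"slide": [-0.0077, -0.0024, 0], "rot": [0, 0, 0], "grip": 0.46}
  ]
}}

```text
time: 12.7
ee_pos: [0.699, 0.0044, 0.0292]
eef_rot: [-0.093, 0.996, 0.001, 0.001]
ft_force: [4.0, 1.5, -0.3]
width: 0.0402
grip_force: 2.2
```

Call:
{"op": "arm_command", "data": {
  "steps": [
    {"slide": [-0.0077, -0.0024, 0], "rot": [0, 0, 0], "grip": 0.46},
    {"slide": [-0.0077, -0.0024, 0], "rot": [0, 0, 0], "grip": 0.46},
    {"slide": [-0.0077, -0.0024, 0], "rot": [0, 0, 0], "grip": 0.46},
    {"slide": [-0.0077, -0.0024, 0], "rot": [0, 0, 0], "grip": 0.46},
    {"slide": [-0.0077, -0.0024, 0], "rot": [0, 0, 0], "grip": 0.46},
    {"slide": [-0.0077, -0.0024, 0], "rot": [0, 0, 0], "grip": 0.46},
    {"slide": [-0.0077, -0.0024, 0], "rot": [0, 0, 0], "grip": 0.46},
    {"slide": [0, 0, 0], "rot": [0, 0, 0], "grip": 0.46}
  ]
}}

```text
time: 13.7
ee_pos: [0.6444, -0.0128, 0.0289]
eef_rot: [-0.093, 0.996, 0.001, 0.0]
ft_force: [0.2, 1.3, 0.8]
width: 0.0405
grip_force: 0.3
```

```bash
cat > chk.py <<'E'
import sys
from h import *
for cam in sys.argv[1:]:
    p=eyes.camera(cam); save(p,"c_%s_%d.png"%(cam,p["shot"]),(220,130,380,280),4); print("c_%s_%d.png"%(cam,p["shot"]))
    for d in eyes.look_for("cell",p)[:4]: print(cam,np.round(d["bbox"]),round(d["conf"],2))
    for X in([.5603,-.0321,.094],): print("nipple home", ((proj(p,X)-[220,130]+.5)*4).round(0))
s=sensors.read_state();e=s["ee_pos"];
q=[.6021,.0164,3.3272];c,sn=np.cos(q[2]),np.sin(q[2]);R=np.array([[c,sn],[-sn,c]])
print(s["time"],e,"tcp fix",R@(e[:2]-q[:2]),"force fix",R@np.array(s["ft_force"])[:2],s["ft_force"][2],np.round(s["joint_positions"],2))
E
python3 chk.py scene
```

```text
c_scene_13.png
scene [334. 236. 366. 275.] 0.75
scene [229. 236. 259. 276.] 0.72
nipple home [161. 264.]
13.8 [ 0.64458425 -0.01270703  0.02860088] tcp fix [-0.03638305  0.03644729] force fix [0.64646587 0.33036482] 0.6805771653190343 [ 0.65  0.78 -1.    1.56  0.7   1.19  1.27]
```

Call:
{"op": "arm_command", "data": {
  "steps": [
    {"slide": [-0.0077, -0.0021, 0], "rot": [0, 0, 0], "grip": 0.46},
    {"slide": [-0.0077, -0.0021, 0], "rot": [0, 0, 0], "grip": 0.46},
    {"slide": [-0.0077, -0.0021, 0], "rot": [0, 0, 0], "grip": 0.46},
    {"slide": [-0.0077, -0.0021, 0], "rot": [0, 0, 0], "grip": 0.46},
    {"slide": [-0.0029, -0.0009, 0], "rot": [0, 0, 0], "grip": 0.46},
    {"slide": [-0.0029, -0.0009, 0], "rot": [0, 0, 0], "grip": 0.46},
    {"slide": [0, 0, 0], "rot": [0, 0, 0], "grip": 0.46},
    {"slide": [0, 0, 0], "rot": [0, 0, 0], "grip": 0.46}
  ]
}}

```text
time: 14.8
ee_pos: [0.6086, -0.0227, 0.0289]
eef_rot: [-0.093, 0.996, 0.001, 0.001]
ft_force: [0.8, -0.5, -0.1]
width: 0.0403
grip_force: 0.2
```

```bash
python3 chk.py scene
```

```text
c_scene_14.png
scene [333. 239. 364. 274.] 0.95
scene [230. 238. 260. 278.] 0.95
scene [250. 191. 275. 217.] 0.54
nipple home [161. 264.]
14.9 [ 0.60863649 -0.02254329  0.02892743] tcp fix [0.00076251 0.03948068] force fix [ 0.50462557 -0.1263894 ] 0.8964895316853868 [ 0.72  0.73 -1.03  1.66  0.67  1.15  1.27]
```

Call:
{"op": "arm_command", "data": {
  "steps": [
    {"slide": [-0.0014, -0.0008, 0], "rot": [0, 0, 0], "grip": 0.46},
    {"slide": [-0.0014, -0.0008, 0], "rot": [0, 0, 0], "grip": 0.46},
    {"slide": [-0.0014, -0.0008, 0], "rot": [0, 0, 0], "grip": 0.46},
    {"slide": [-0.0014, -0.0008, 0], "rot": [0, 0, 0], "grip": 0.46},
    {"slide": [0, 0, 0], "rot": [0, 0, 0], "grip": 0.46},
    {"slide": [0, 0, 0], "rot": [0, 0, 0], "grip": 0.46},
    {"slide": [0, 0, 0], "rot": [0, 0, 0], "grip": 0.46},
    {"slide": [0, 0, 0], "rot": [0, 0, 0], "grip": 0.46}
  ]
}}

```text
time: 15.9
ee_pos: [0.6038, -0.024, 0.0294]
eef_rot: [-0.094, 0.996, 0.002, 0.002]
ft_force: [4.0, 5.7, -1.6]
width: 0.0397
grip_force: 3.5
```

```bash
python3 chk.py scene
```

```text
c_scene_15.png
scene [226. 238. 258. 277.] 0.97
scene [334. 237. 366. 274.] 0.83
scene [251. 196. 252. 196.] 0.51
nipple home [161. 264.]
16.0 [ 0.60379615 -0.0239902   0.02941898] tcp fix [0.00578673 0.04000948] force fix [-5.42752276 -3.98767731] -2.230894635646122 [ 0.74  0.72 -1.04  1.68  0.67  1.14  1.27]
```

View pics/c_scene_15.png

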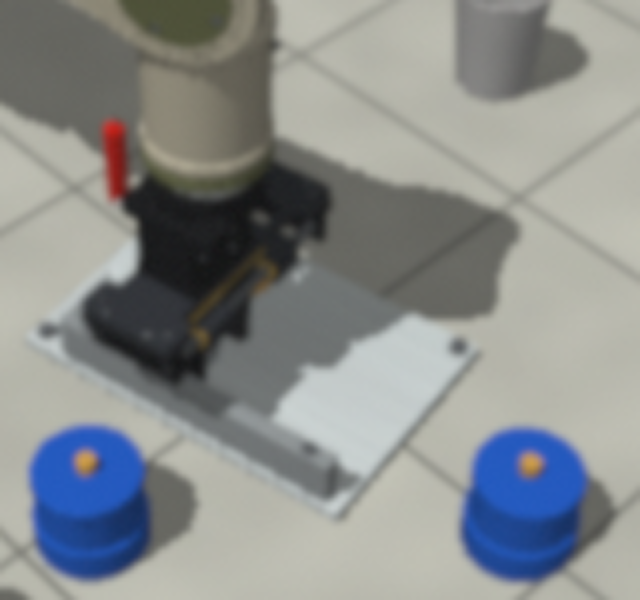

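The scene crop shows the gripper hiding the cell at home, by the end stop, with the lever handle still open at (115,160). Forces on both axes suggest it is touching the stop and the fence. I'll press on slightly to confirm.

Call:
{"op": "arm_command", "data": {
  "steps": [
    {"slide": [-0.0008, -0.0007, 0], "rot": [0, 0, 0], "grip": 0.46},
    {"slide": [-0.0008, -0.0007, 0], "rot": [0, 0, 0], "grip": 0.46},
    {"slide": [-0.0008, -0.0007, 0], "rot": [0, 0, 0], "grip": 0.46},
    {"slide": [0, 0, 0], "rot": [0, 0, 0], "grip": 0.46},
    {"slide": [0, 0, 0], "rot": [0, 0, 0], "grip": 0.46},
    {"slide": [0, 0, 0], "rot": [0, 0, 0], "grip": 0.46},
    {"slide": [0, 0, 0], "rot": [0, 0, 0], "grip": 0.46},
    {"slide": [0, 0, 0], "rot": [0, 0, 0], "grip": 0.46}
  ]
}}

```text
time: 17.0
ee_pos: [0.6022, -0.0244, 0.0298]
eef_rot: [-0.094, 0.996, 0.003, 0.003]
ft_force: [7.8, 10.0, -2.7]
width: 0.04
grip_force: 5.9
```

```bash
python3 chk.py
```

```text
17.0 [ 0.60220253 -0.02444928  0.02984633] tcp fix [0.0074377  0.04016659] force fix [-9.56158677 -8.42749632] -2.6755738842871453 [ 0.74  0.72 -1.04  1.68  0.67  1.14  1.28]
```

Call:
{"op": "arm_command", "data": {
  "steps": [
    {"slide": [-0.001, -0.0002, 0], "rot": [0, 0, 0], "grip": 0.46},
    {"slide": [-0.001, -0.0002, 0], "rot": [0, 0, 0], "grip": 0.46},
    {"slide": [-0.001, -0.0002, 0], "rot": [0, 0, 0], "grip": 0.46},
    {"slide": [0, 0, 0], "rot": [0, 0, 0], "grip": 0.46},
    {"slide": [0, 0, 0], "rot": [0, 0, 0], "grip": 0.46},
    {"slide": [0, 0, 0], "rot": [0, 0, 0], "grip": 0.46},
    {"slide": [0, 0, 0], "rot": [0, 0, 0], "grip": 0.46},
    {"slide": [0, 0, 0], "rot": [0, 0, 0], "grip": 0.46}
  ]
}}

```text
time: 18.0
ee_pos: [0.6018, -0.0246, 0.0307]
eef_rot: [-0.094, 0.996, 0.003, 0.006]
ft_force: [17.9, 11.9, -7.1]
width: 0.04
grip_force: 10.6
```

```bash
python3 chk.py
```

```text
18.0 [ 0.6017567  -0.0245706   0.03070806] tcp fix [0.00789826 0.04020355] force fix [-19.7939134   -8.42584196] -7.099264425972522 [ 0.75  0.71 -1.05  1.69  0.67  1.13  1.28]
```

Home on both sides: x and y are both blocked, with force rising. Back off along the fixture's -x, then rise.

Call:
{"op": "arm_command", "data": {
  "steps": [
    {"slide": [0.003, 0.0006, 0], "rot": [0, 0, 0], "grip": 0.46},
    {"slide": [0.003, 0.0006, 0], "rot": [0, 0, 0], "grip": 0.46},
    {"slide": [0.0039, 0.0007, 0], "rot": [0, 0, 0], "grip": 0.46},
    {"slide": [0.0059, 0.0011, 0], "rot": [0, 0, 0], "grip": 0.46},
    {"slide": [0.0079, 0.0015, 0], "rot": [0, 0, 0], "grip": 0.46},
    {"slide": [0.01, 0.0015, 0.02], "rot": [0, 0, 0], "grip": 0.46},
    {"slide": [0, 0, 0.05], "rot": [0, 0, 0], "grip": 0.46},
    {"slide": [0, 0, 0.06], "rot": [0, 0, 0], "grip": 0.7}
  ]
}}

```text
time: 19.0
ee_pos: [0.6312, -0.0226, 0.1596]
eef_rot: [-0.093, 0.996, 0.001, 0.0]
ft_force: [0.7, 0.3, -0.4]
width: 0.0445
grip_force: 0.0
```

```bash
python3 chk.py top
```

```text
c_top_16.png
top [288. 220. 307. 248.] 0.84
top [341. 194. 358. 216.] 0.74
top [265. 131. 290. 155.] 0.66
nipple home [325. 409.]
19.1 [ 0.6345831  -0.02127568  0.16569068] tcp fix [-0.02497238  0.04302312] force fix [-1.11589734 -0.84570723] -0.25589744527351665 [ 0.73  0.63 -1.11  1.48  0.57  1.38  1.35]
```

Call:
{"op": "arm_command", "data": {
  "steps": [
    {"slide": [-0.038, 0.0087, 0.004], "rot": [0, 0, 0], "grip": 0.7},
    {"slide": [-0.038, 0.0087, 0], "rot": [0, 0, 0], "grip": 0.7},
    {"slide": [-0.038, 0.0087, 0], "rot": [0, 0, 0], "grip": 0.7},
    {"slide": [-0.038, 0.0087, 0], "rot": [0, 0, 0], "grip": 0.7},
    {"slide": [-0.038, 0.0087, 0], "rot": [0, 0, 0], "grip": 0.7},
    {"slide": [0, 0, 0], "rot": [0, 0, 0], "grip": 0.7},
    {"slide": [0, 0, 0], "rot": [0, 0, 0], "grip": 0.7},
    {"slide": [0, 0, 0], "rot": [0, 0, 0], "grip": 0.7}
  ]
}}

```text
time: 20.1
ee_pos: [0.4423, 0.0215, 0.1631]
eef_rot: [-0.094, 0.996, 0.002, 0.001]
ft_force: [-0.4, -0.5, -0.3]
width: 0.0608
grip_force: 0.0
```

```bash
python3 chk.py scene
```

```text
c_scene_17.png
scene [332. 234. 367. 277.] 0.82
scene [251. 192. 276. 222.] 0.76
scene [227. 236. 258. 278.] 0.6
scene [333. 120. 357. 156.] 0.31
nipple home [161. 264.]
20.2 [0.44200524 0.02186977 0.16297271] tcp fix [ 0.15633561 -0.03492027] force fix [0.49562898 0.41636316] -0.26852790765527645 [ 1.27  0.12 -1.45  1.95  0.13  1.18  1.53]
```

View pics/c_scene_17.png

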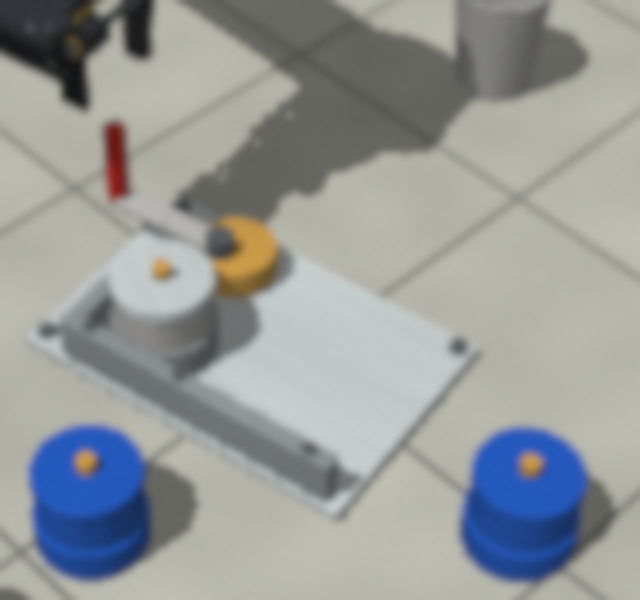

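The scene crop shows the cell home in the corner with its nipple at (161,269), the cam at (237,255) beside it, and the fingers at (75,90) and (140,45) above the handle at (115,130). Joint 3 is near its limit; going lower relieves it.

Call:
{"op": "arm_command", "data": {
  "steps": [
    {"slide": [0.002, 0, -0.014], "rot": [0, 0, 0], "grip": 0.7},
    {"slide": [0, 0, -0.014], "rot": [0, 0, 0], "grip": 0.7},
    {"slide": [0, 0, -0.014], "rot": [0, 0, 0], "grip": 0.7},
    {"slide": [0, 0, -0.014], "rot": [0, 0, 0], "grip": 0.7},
    {"slide": [0, 0, -0.014], "rot": [0, 0, 0], "grip": 0.7},
    {"slide": [0, 0, -0.012], "rot": [0, 0, 0], "grip": 0.7},
    {"slide": [0, 0, 0], "rot": [0, 0, 0], "grip": 0.7},
    {"slide": [0, 0, 0], "rot": [0, 0, 0], "grip": 0.1}
  ]
}}

```text
time: 21.2
ee_pos: [0.4437, 0.0212, 0.0813]
eef_rot: [-0.093, 0.996, 0.001, 0.001]
ft_force: [0.4, -0.7, 0.5]
width: 0.0564
grip_force: 0.0
```

Call:
{"op": "arm_command", "data": {
  "steps": [
    {"slide": [0, 0, 0], "rot": [0, 0, 0], "grip": 0},
    {"slide": [0, 0, 0], "rot": [0, 0, 0], "grip": 0},
    {"slide": [0, 0, 0], "rot": [0, 0, 0], "grip": 0},
    {"slide": [0, 0, 0], "rot": [0, 0, 0], "grip": 0},
    {"slide": [0, 0, 0], "rot": [0, 0, 0], "grip": 0},
    {"slide": [0, 0, 0], "rot": [0, 0, 0], "grip": 0},
    {"slide": [0, 0, 0], "rot": [0, 0, 0], "grip": 0},
    {"slide": [0, 0, 0], "rot": [0, 0, 0], "grip": 0}
  ]
}}

```text
time: 22.2
ee_pos: [0.4435, 0.0211, 0.081]
eef_rot: [-0.093, 0.996, 0.001, 0.001]
ft_force: [-1.6, -0.2, 2.3]
width: 0.0177
grip_force: 15.0
```

```bash
python3 chk.py; python3 - <<'E'
from h import *
e=sensors.read_state()["ee_pos"]
r=e[:2]-np.array([.5393,.043]);R=np.hypot(*r);a0=np.arctan2(r[1],r[0]);print(R,np.degrees(a0)%360)
prev=r
for k in range(1,19):
    a=a0-np.radians(5.8)*k;rr=R+(.095-R)*min(k/6,1);c=rr*np.array([np.cos(a),np.sin(a)]);print(k,(c-prev).round(4), np.degrees(a)%360);prev=c
E
```

```text
22.2 [0.44348365 0.02110493 0.08100871] tcp fix [ 0.15502375 -0.03389574] force fix [ 1.61772008 -0.09598209] 2.2842311944982794 [ 1.04  0.3  -1.29  2.04  0.34  1.04  1.35]
0.09828614678182779 192.87169883088612
1 [-0.0012  0.0099] 187.0716988308861
2 [-0.0002  0.0099] 181.27169883088612
3 [0.0008 0.0098] 175.47169883088608
4 [0.0018 0.0096] 169.6716988308861
5 [0.0028 0.0093] 163.8716988308861
6 [0.0037 0.0089] 158.0716988308861
7 [0.004  0.0087] 152.27169883088612
8 [0.0049 0.0083] 146.4716988308861
9 [0.0057 0.0077] 140.6716988308861
10 [0.0065 0.0071] 134.8716988308861
11 [0.0071 0.0064] 129.07169883088608
12 [0.0078 0.0057] 123.27169883088612
13 [0.0083 0.0049] 117.47169883088608
14 [0.0087 0.004 ] 111.6716988308861
15 [0.0091 0.0031] 105.87169883088609
16 [0.0094 0.0022] 100.07169883088608
17 [0.0095 0.0012] 94.27169883088612
18 [0.0096 0.0002] 88.47169883088611
```

Call:
{"op": "arm_command", "data": {
  "steps": [
    {"slide": [-0.0012, 0.0099, 0], "rot": [0, 0, -5.8], "grip": 0},
    {"slide": [-0.0002, 0.0099, 0], "rot": [0, 0, -5.8], "grip": 0},
    {"slide": [0.0008, 0.0098, 0], "rot": [0, 0, -5.8], "grip": 0},
    {"slide": [0.0018, 0.0096, 0], "rot": [0, 0, -5.8], "grip": 0},
    {"slide": [0.0028, 0.0093, 0], "rot": [0, 0, -5.8], "grip": 0},
    {"slide": [0.0037, 0.0089, 0], "rot": [0, 0, -5.8], "grip": 0},
    {"slide": [0.004, 0.0087, 0], "rot": [0, 0, -5.8], "grip": 0},
    {"slide": [0.0049, 0.0083, 0], "rot": [0, 0, -5.8], "grip": 0}
  ],
  "newtons": 30
}}

```text
time: 23.2
ee_pos: [0.4578, 0.0973, 0.0809]
eef_rot: [0.307, 0.952, -0.0, -0.001]
ft_force: [-13.2, 4.4, 13.5]
width: 0.0171
grip_force: 30.0
```

Call:
{"op": "arm_command", "data": {
  "steps": [
    {"slide": [0.0057, 0.0077, 0], "rot": [0, 0, -5.8], "grip": 0},
    {"slide": [0.0065, 0.0071, 0], "rot": [0, 0, -5.8], "grip": 0},
    {"slide": [0.0071, 0.0064, 0], "rot": [0, 0, -5.8], "grip": 0},
    {"slide": [0.0078, 0.0057, 0], "rot": [0, 0, -5.8], "grip": 0},
    {"slide": [0.0083, 0.0049, 0], "rot": [0, 0, -5.8], "grip": 0},
    {"slide": [0.0087, 0.004, 0], "rot": [0, 0, -5.8], "grip": 0},
    {"slide": [0, 0, 0], "rot": [0, 0, 0], "grip": 0},
    {"slide": [0, 0, 0], "rot": [0, 0, 0], "grip": 0}
  ]
}}

```text
time: 24.2
ee_pos: [0.5037, 0.1337, 0.0811]
eef_rot: [0.576, 0.817, 0.001, 0.0]
ft_force: [-1.9, 7.9, 1.9]
width: 0.0174
grip_force: 30.0
```

```bash
cat > lv.py <<'E'
from h import *
s=sensors.read_state();e=s["ee_pos"];r=e[:2]-np.array([.5393,.043]);R=np.hypot(*r);a=np.arctan2(r[1],r[0])
t=np.array([np.sin(a),-np.cos(a)])
print(s["time"],e,"R",R,"ang",np.degrees(a)%360,"q",np.radians(200.64)-a%(2*np.pi),"Ft",t@np.array(s["ft_force"])[:2],"Fr",r/R@np.array(s["ft_force"])[:2],s["ft_force"],"t",t,np.round(s["joint_positions"],2))
E
python3 lv.py
```

```text
24.2 [0.50373272 0.13368052 0.08106408] R 0.09740630171074792 ang 111.41641474804355 q 1.5572453330804943 Ft 1.1194648079220435 Fr 8.0094553492161 [-1.88243348  7.86517773  1.91481166] t [0.93095124 0.36514351] [ 0.45  0.38 -0.93  1.86  0.35  1.07 -0.27]
```

Call:
{"op": "arm_command", "data": {
  "steps": [
    {"slide": [0.0028, 0.0009, 0], "rot": [0, 0, -1.8], "grip": 0},
    {"slide": [0.0029, 0.0008, 0], "rot": [0, 0, -1.8], "grip": 0},
    {"slide": [0.0029, 0.0007, 0], "rot": [0, 0, -1.8], "grip": 0},
    {"slide": [0.003, 0.0006, 0], "rot": [0, 0, -1.8], "grip": 0},
    {"slide": [0.003, 0.0005, 0], "rot": [0, 0, -1.8], "grip": 0},
    {"slide": [0.003, 0.0004, 0], "rot": [0, 0, -1.8], "grip": 0},
    {"slide": [0, 0, 0], "rot": [0, 0, 0], "grip": 0},
    {"slide": [0, 0, 0], "rot": [0, 0, 0], "grip": 0}
  ]
}}

```text
time: 25.2
ee_pos: [0.5208, 0.1384, 0.0811]
eef_rot: [0.65, 0.76, 0.001, -0.0]
ft_force: [-4.2, 9.8, 1.8]
width: 0.0172
grip_force: 30.0
```

```bash
python3 lv.py
```

```text
25.2 [0.52078172 0.13838312 0.08107512] R 0.09716412162288345 ang 100.98707910543666 q 1.739271578839583 Ft -2.2525550543287323 Fr 10.388948290445777 [-4.19127109  9.76921171  1.81880971] t [0.98167019 0.19058762] [ 0.4   0.41 -0.88  1.82  0.35  1.08 -0.45]
```

Call:
{"op": "arm_command", "data": {
  "steps": [
    {"slide": [0.002, -0.0004, 0], "rot": [0, 0, -1], "grip": 0},
    {"slide": [0.002, -0.0004, 0], "rot": [0, 0, -1], "grip": 0},
    {"slide": [0.002, -0.0004, 0], "rot": [0, 0, -1], "grip": 0},
    {"slide": [0.002, -0.0004, 0], "rot": [0, 0, -1], "grip": 0},
    {"slide": [0, 0, 0], "rot": [0, 0, 0], "grip": 0},
    {"slide": [0, 0, 0], "rot": [0, 0, 0], "grip": 0},
    {"slide": [0, 0, 0], "rot": [0, 0, 0], "grip": 0},
    {"slide": [0, 0, 0], "rot": [0, 0, 0], "grip": 0}
  ]
}}

```text
time: 26.2
ee_pos: [0.5243, 0.1388, 0.0808]
eef_rot: [0.675, 0.737, -0.002, -0.003]
ft_force: [-25.8, 11.4, 18.0]
width: 0.0175
grip_force: 30.0
```

```bash
python3 lv.py
```

```text
26.2 [0.52430363 0.13876738 0.08083357] R 0.09693441855123032 ang 98.89976297157568 q 1.7757021179054557 Ft -23.7263030607373 Fr 15.284375740453543 [-25.80523958  11.42975105  18.02168231] t [0.98796051 0.1547063 ] [ 0.38  0.42 -0.86  1.8   0.35  1.09 -0.51]
```

Clamped at q≈1.78 with about 24 N at the handle. Ease off slightly, release and rise.

Call:
{"op": "arm_command", "data": {
  "steps": [
    {"slide": [-0.001, -0.001, 0], "rot": [0, 0, 0], "grip": 0},
    {"slide": [0, -0.001, 0], "rot": [0, 0, 0], "grip": 0},
    {"slide": [0, 0, 0], "rot": [0, 0, 0], "grip": 0.6},
    {"slide": [0, 0, 0], "rot": [0, 0, 0], "grip": 0.6},
    {"slide": [0, 0, 0], "rot": [0, 0, 0], "grip": 0.6},
    {"slide": [0, 0, 0], "rot": [0, 0, 0], "grip": 0.6},
    {"slide": [0, 0, 0], "rot": [0, 0, 0], "grip": 0.6},
    {"slide": [0, 0, 0.01], "rot": [0, 0, 0], "grip": 0.6}
  ]
}}

```text
time: 27.2
ee_pos: [0.5284, 0.1313, 0.0908]
eef_rot: [0.678, 0.735, -0.001, 0.001]
ft_force: [-0.4, -0.5, -0.6]
width: 0.0516
grip_force: 0.0
```

Call:
{"op": "arm_command", "data": {
  "steps": [
    {"slide": [0, 0, 0.03], "rot": [0, 0, 0], "grip": 0.6},
    {"slide": [0, 0, 0.03], "rot": [0, 0, 0], "grip": 0.6},
    {"slide": [0, 0, 0.03], "rot": [0, 0, 0], "grip": 0.6},
    {"slide": [-0.03, 0.03, 0.03], "rot": [0, 0, 0], "grip": 0.6},
    {"slide": [-0.03, 0.03, 0.02], "rot": [0, 0, 0], "grip": 0.6},
    {"slide": [0, 0, 0], "rot": [0, 0, 0], "grip": 0.6},
    {"slide": [0, 0, 0], "rot": [0, 0, 0], "grip": 0.6},
    {"slide": [0, 0, 0], "rot": [0, 0, 0], "grip": 0.6}
  ]
}}

```text
time: 28.2
ee_pos: [0.4693, 0.1905, 0.2305]
eef_rot: [0.678, 0.735, -0.001, 0.001]
ft_force: [-0.5, 0.8, 0.3]
width: 0.052
grip_force: 0.0
```

```bash
python3 chk.py scene; python3 - <<'E'
from h import *
p=eyes.camera("scene");q0=np.radians(200.64)
for q in(1.65,1.7,1.75,1.8,1.85):
    a=q0-q;print(q,((proj(p,[.5393+.095*np.cos(a),.043+.095*np.sin(a),.12])-[220,130]+.5)*4).round(1))
E
```

```text
c_scene_18.png
scene [333. 235. 368. 278.] 0.93
scene [227. 238. 258. 277.] 0.82
scene [249. 192. 274. 222.] 0.55
scene [226. 152. 339. 261.] 0.38
nipple home [161. 264.]
28.3 [0.46907365 0.1907943  0.23048404] tcp fix [ 0.09855821 -0.19594811] force fix [ 0.32726886 -0.51828333] -0.29519987253076113 [ 0.42  0.17 -0.98  1.72  0.14  1.33 -0.5 ]
1.65 [285.1 100.1]
1.7 [290.4 102.3]
1.75 [295.7 104.6]
1.8 [300.7 107.1]
1.85 [305.6 109.8]
```

View pics/c_scene_18.png

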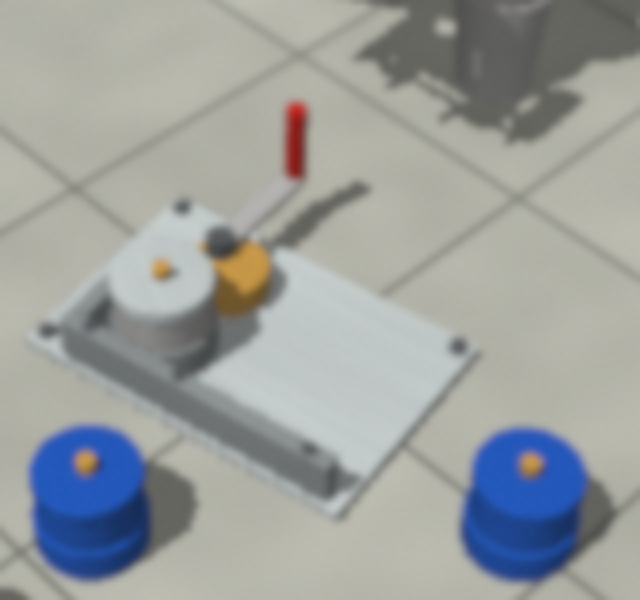

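Scene crop: handle top at (297,106), which matches q≈1.77 and has not sprung back. The cell is upright at home (nipple (161,269), unmoved), the cam bears on it, and the gripper is clear.

```bash
python3 -c "
from bench import order;print(order.close_job())"
```

```text
the job is handed in; nothing more can be done
None
```

I opened the lever, pushed the cell home against the fence and end stop, and closed the cam on it. The lever stayed at about 1.77 rad after I let go, and the gripper is clear. The job is handed in at about 28 s; no verdict came back, and the cam's force on the cell was not measured directly.

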